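# Lock a trolley wheel on its axle with a linchpin

### The job

The trolley axle, a square bar clamped in the red vice, needs its wheel locked on. Take the linchpin with the large wire loop out of the wooden block (leave the one with the small loop there) and drop it fully home into the hole near the axle's free end, its open loop sticking out beyond that end. Then press the loop down over the end of the axle until it snaps shut around the pin's lower end.

Things in the scene. Friction and masses are not known exactly. Their poses are not given: they have to be found in the camera images.
- linchpin: Large linchpin upright in a fixed wooden block (75x170x72 high; 2 holes 90 apart, either may hold it). mm. Origin: pin axis, underside of shoulder (seat); z up. Shank 12 dia, 62 long, last 8 tapers to 6. Shoulder 26 dia, 12 high; grip: head 20x20 (along x, y), z 12 to 40. 5 mm wire loop hinged at z=8: arms at y=+-28, crossbar 62 from hinge; open, it stays level along +x, also when carried. 200 g.
- loop (a joint): Hinge of the large linchpin's loop, rad. 0 = open, level along pin +x; grows as it swings down; 1.43 = shut, crossbar against the pin's lower end, 53 mm below the pin's origin. Sprung over centre: let go below 0.25 it springs open, pressed past about 0.5 it snaps shut by itself. Takes 1 to 2 N down on the crossbar; the pin may tip a few degrees in its hole meanwhile.
- hole (a point): Mouth centre of the vertical through hole, 16 mm dia, in the axle's top face, 95 mm above the bench; z up, x towards the axle's free end, 20 mm beyond this point. Axle: fixed level steel bar, 40 x 40 mm, 55 mm free beneath it. Behind (-x): sleeve 45 mm square from 31 mm, wheel 132 mm dia from 91 mm to 125 mm, red vice from about 155 mm.
- small_pin: The wrong linchpin, in the block's other hole: same origin, shank, shoulder and head as the large one, but its open loop is only 30 mm wide between wire centres and 34 mm long, too small to pass over the axle. Stays in the block.
There are look-alikes about, which are no part of the job. Leave any green look-alike of the linchpin alone.

How it is judged:
By the outcome, as a careful person would: the job done as asked, in the order asked, and still so for the second after the job is handed in, with the robot touching nothing.
It also fails if it takes over 51 s, if anything falls off the work surface, if the arm or the gripper's body presses on something with over 40 N, if the wrist force passes 120 N, or if a joint passes its speed limit or range.

### The arm

A 7-joint arm with a two-finger parallel gripper is mounted at the origin on the work surface. World frame = base frame: x ahead of the robot, y to its left, z up, the work surface at z = 0. Lengths are in m, angles in rad, forces in N, time in s.
With the tool pointing down it reaches from about 0.35 to 0.9 m from the base axis. Payload 8.1 kg.
Tool frame: the origin (TCP) lies at the very end of the fingers, on their centre line; the grasp point (between the pads) lies 19 mm behind it (arm.tcp_to_grasp is the z of the grasp point in the tool frame, in m); z points along the fingers, y is the line along which they close (so a half turn about z gives the same grasp; the last joint's range is limited). The gripper opens to 92 mm and grips with 3 to 60 N. Pads are 19 mm wide; open, the fingers measure 130 mm over their backs; the gripper's body (75 mm by 190 mm) begins 47 mm behind the grasp point.
Start: joints at [1.059, 0.434, 0.025, 1.573, -0.012, 1.134, -0.075], TCP at [0.248, -0.574, 0.196] pointing down, gripper open.
Joint ranges: [-2.62, 2.62], [-0.44, 2.09], [-1.27, 1.32], [0.08, 2.57], [-1.32, 4.46], [0.12, 2], [-2.74, 2.74]. Speed limits (rad/s): [2.22, 2.22, 3.01, 3.01, 3.14, 3.14, 3.14].

### API

Orientations are given as a rotation vector (axis times angle).
In Python, from cell import readout, vision, sign_off, arm gives the robot as it stands. The module is installed in compiled form; this text tells all that it offers.
- The arm moves only by the shell command python3 -m creep 'ROWS' [FORCE]. ROWS is JSON, a list of rows, each a list of 5 numbers: the shift along the tool's x, y, z in units of 4 cm (1.0 is 4 cm), then the turn about the tool's z in units of 4 degrees (1.0 is 4 degrees), then the opening, from 0 (shut) to 1 (fully open). A call has 1 to 12 rows; each row shifts and turns the commanded pose from where the row before left it, along the tool's axes as they then stand; what a row does not reach is not made up. A row lasts 1/8 s, in which the tool goes at most 62.5 mm and 10.7 degrees, less where a joint would pass 70% of its speed; a pose out of reach is approached as far as the arm can. A call with a number of a shift or a turn outside -1 to 1 is refused whole. A call with a gripper value outside its range is refused whole. The fingers move at their own pace and stop on an object; FORCE is the grip in N (left out, the last holds). Time passes only in rows, so rows that do not move let the fingers close. It gives the time, the measured TCP pose, the force, the opening and the grip force at its end, in the units of the state.
- readout.observe(): the state, without advancing time (a new reading comes with each control period).
- vision.get_image(name): name is "scene" or "top" or "wrist"; returns a dict with "pixels" (480x640x3 uint8, blue, green, red), "z_map" (480x640 float32, m along the optical axis (not along the pixel's ray), 0 where there is no reading), "camera_matrix" (3x3 intrinsics, pixels), "position" and "rotation" of the camera in the world. Camera axes: x right, y up, looking along -z (the intrinsics and any distortion apply to the point x, -y, -z); pixel columns grow to the right and rows downward; lengths in m; the calibration is good to about 2 mm. A picture is of the moment at which its call begins.
- sign_off(): hands the job in; it is judged then, once.
The state is a dict: "clock": time; "joints": joint angles; "dq": joint speeds; "joint_efforts": joint torques, N m; "position": TCP position; "ee_rot": TCP orientation; "force": force on the tool from outside, world axes, zero at the start; "ft_torque": the same for the moment, N m; "width": opening from 0.0 (shut) to 1.0 (fully open); "gripper_force": force on a finger pad.
Only numpy, scipy, OpenCV 4.12 (cv2) and the standard library are available. Lean on these libraries where they do the work, as an engineer would, in place of code of your own. Each camera call takes 0.05 s, during which the arm holds its last target. There are 200 camera calls.

## Working session

There is one attempt and no reset: what is moved stays moved. The work goes in short steps, Python scripts to look and compute and a shell command to move; the robot and the scene stay as the last step left them, time stands still between calls to the robot, and variables do not carry over. Pictures are saved under pics/ and viewed, at most 10 in all, crops included, and the job is handed in when it is done.

```bash
mkdir -p pics; cat > h.py <<'E'
import numpy as np, cv2, pickle
from cell import readout, vision, arm
from scipy.spatial.transform import Rotation as R
def grab(n,tag):
    d=vision.get_image(n); cv2.imwrite(f'pics/{tag}.png',d['pixels']); pickle.dump(d,open(f'{tag}.pkl','wb')); return d
def load(t): return pickle.load(open(f'{t}.pkl','rb'))
def rot(d):
    r=np.array(d['rotation']); return r if r.shape==(3,3) else R.from_rotvec(r).as_matrix()
def ray(d,u,v):
    K=np.array(d['camera_matrix']); return rot(d)@np.array([(u-K[0,2])/K[0,0],-(v-K[1,2])/K[1,1],-1])
def px(d,u,v,z=None):   # world point by depth, or at plane z
    r=ray(d,u,v);p=np.array(d['position'])
    t=(z-p[2])/r[2] if z is not None else d['z_map'][int(v),int(u)]
    return p+t*r
E
python3 - <<'E'
from h import *
a=grab('scene','s0');b=grab('top','t0')
print({k:v for k,v in a.items() if k not in('pixels','z_map')}); print(b['position'],b['rotation'],b['camera_matrix']); s=readout.observe();print(s)
E
```

```text
{'camera_matrix': array([[460.90505554,   0.        , 324.41943237],
       [  0.        , 460.90505554, 235.68598527],
       [  0.        ,   0.        ,   1.        ]]), 'position': array([0.83247061, 0.3782465 , 0.78571039]), 'rotation': array([0.28442269, 0.54463965, 2.14056776])}
[0.43189586 0.14360009 0.88443627] [ 0.08070768 -0.0983172  -1.59292785] [[562.69926234   0.         315.30179489]
 [  0.         562.69926234 230.18161357]
 [  0.           0.           1.        ]]
{'clock': 0.1, 'joints': array([ 1.05937758,  0.43510105,  0.02498562,  1.57397373, -0.01163129,
        1.13400779, -0.07511555]), 'dq': array([ 7.06077665e-05, -1.49994633e-04,  5.08609872e-04, -2.37825407e-03,
       -2.26611112e-03, -8.98042317e-04,  4.88892452e-05]), 'joint_efforts': array([ 2.64625916e-03, -6.69128680e+01,  9.87601765e-01, -3.15146613e+01,
       -6.05666195e-02,  3.73608246e-02,  5.16599312e-05]), 'position': array([ 0.24821377, -0.57306976,  0.1950686 ]), 'ee_rot': array([-3.07495650e+00, -6.37278598e-01,  5.79323603e-04]), 'force': array([-0.67709673, -0.35167684,  0.22769104]), 'ft_torque': array([ 0.03794958,  0.03527118, -0.02887789]), 'gripper_force': 0.0, 'width': 1.00218337458654}
```

View pics/s0.png

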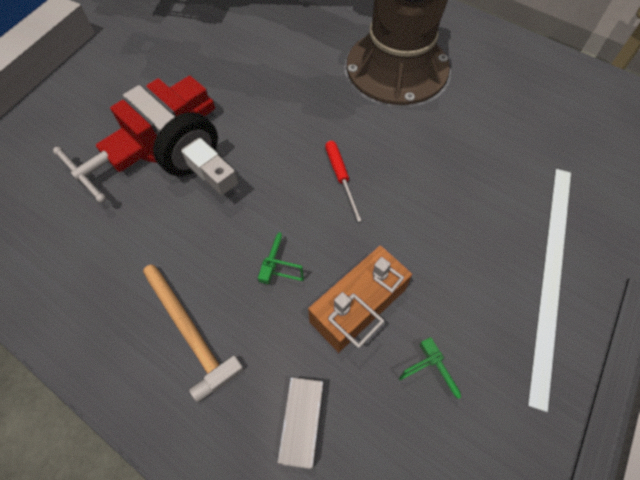

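View pics/t0.png

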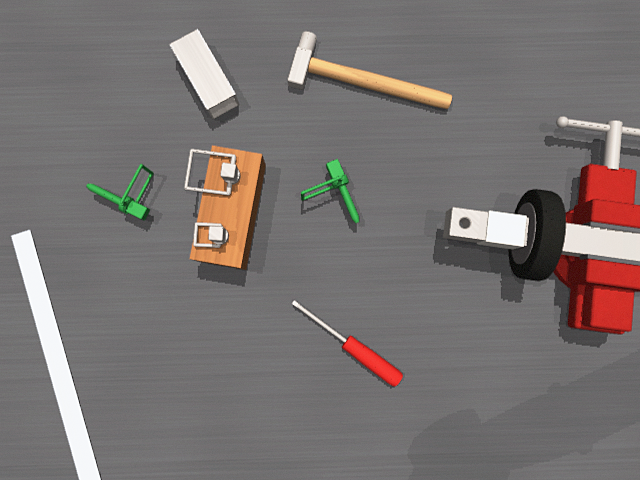

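The large-loop pin's head is at top (229,171) and the small one's at (217,233). The axle hole is at top (465,223), with the free end pointing left. I'll enlarge both.

```bash
python3 - <<'E'
from h import *
d=load('t0');p=d['pixels']
a=cv2.resize(p[140:215,170:270],None,fx=6,fy=6,interpolation=cv2.INTER_CUBIC)[:,:600]
b=cv2.resize(p[195:260,430:530],None,fx=6,fy=6,interpolation=cv2.INTER_CUBIC)
c=np.vstack([a,b]); c=cv2.resize(c,None,fx=.7,fy=.7,interpolation=cv2.INTER_AREA);cv2.imwrite('pics/c0.png',c);print(c.shape)
for u,v in[(229,171),(190,185),(475,215),(485,225),(217,233),(250,200)]:print(u,v,px(d,u,v).round(4))
E
```

```text
(588, 420, 3)
229 171 [0.6056 0.2521 0.1132]
190 185 [0.6096 0.33   0.0012]
475 215 [ 0.5381 -0.0934  0.0959]
485 225 [ 0.5237 -0.1072  0.0945]
217 233 [0.5192 0.2694 0.1121]
250 200 [0.5711 0.2276 0.0719]
```

View pics/c0.png

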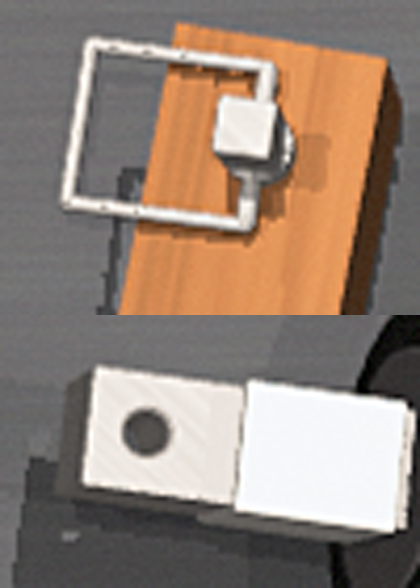

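The crop shows the large loop at crop corners (91,42), (68,206), (271,66), (247,227) and its head centre at (246,127). The hole is at (147,432). The axle's top edges run (95,367)–(243,383) and (82,488)–(233,505).

```bash
python3 - <<'E'
from h import *
d=load('t0')
A=lambda x,y,z:px(d,170+x/4.2,140+y/4.2,z)
B=lambda x,y,z=.095:px(d,430+x/4.2,195+(y-315)/4.2,z)
h=A(246,127,.112);c=[A(x,y,.08) for x,y in[(91,42),(68,206),(271,66),(247,227)]]
for n in c:print(n.round(4))
dirs=[c[0]-c[2],c[1]-c[3]];ang=[np.degrees(np.arctan2(v[1],v[0])) for v in dirs]
w=c[0]-c[1];angw=np.degrees(np.arctan2(w[1],w[0]))
print('head',h,'pin x ang',ang,'crossbar',angw, 'loop hinge mid',(c[2]+c[3])/2, 'crossbar mid',(c[0]+c[1])/2)
ho=B(147,432);e=[B(*q) for q in[(95,367),(82,488),(243,383),(233,505)]]
print('hole',ho,[np.degrees(np.arctan2(*(v)[1::-1])) for v in(e[0]-e[2],e[1]-e[3],e[0]-e[1])], 'end',(e[0]+e[1])/2)
s=readout.observe();M=R.from_rotvec(s['ee_rot']).as_matrix();print(M.round(3), arm.tcp_to_grasp)
for n,t in(('pin',h),('hole',ho)):print(n,(M.T@(t-s['position'])/.04).round(2))
E
```

```text
[0.6456 0.311  0.08  ]
[0.5879 0.3189 0.08  ]
[0.6357 0.2486 0.08  ]
[0.5791 0.2573 0.08  ]
head [0.60699984 0.25290168 0.112     ] pin x ang [np.float64(80.9764422150259), np.float64(81.91129458815371)] crossbar -7.791097303713852 loop hinge mid [0.60739092 0.25297126 0.08      ] crossbar mid [0.61671738 0.31493314 0.08      ]
hole [ 0.52732875 -0.0788165   0.095     ] [np.float64(82.43557029001329), np.float64(82.18743724366894), np.float64(-9.054617444169812)] end [ 0.52938143 -0.05911299  0.095     ]
[[ 0.918  0.397 -0.001]
 [ 0.397 -0.918  0.001]
 [-0.    -0.001 -1.   ]] -0.0188
pin [ 16.44 -15.38   2.1 ]
hole [11.31 -8.56  2.51]
```

```bash
python3 -m creep '[[1,-0.93,-0.5,-1,1],[1,-0.81,-0.5,-1,1],[1,-0.7,0,-1,1],[1,-0.6,0,-1,1],[1,-0.51,0,-1,1],[1,-0.42,0,-1,1],[1,-0.34,0,-1,1],[1,-0.27,0,-1,1],[1,-0.19,0,-1,1],[1,-0.12,0,-1,1],[1,-0.05,0,-1,1],[1,0.02,0,-1,1]]'
cat >> h.py <<'E'
def to(t,yaw):  # tool-frame shift (units), turn (units) to TCP target, tool x axis at yaw deg
    s=readout.observe();M=R.from_rotvec(s['ee_rot']).as_matrix()
    y=np.degrees(np.arctan2(M[1,0],M[0,0]))
    print('t',round(s['clock'],2),'p',s['position'].round(4),'F',s['force'].round(1),'tilt',M[2].round(3),'w',round(s['width'],3),'gf',round(s['gripper_force'],1))
    print('shift',(M.T@(np.array(t)-s['position'])/.04).round(2),'turn',round((y-yaw)/4,2))
E
python3 -c "
from h import *
to([.607,.253,.18],81.6);print(readout.observe()['joints'].round(2))"
```

```text
clock: 1.6
position: [0.4632, -0.0827, 0.2356]
ee_rot: [-2.549, -1.836, 0.001]
force: [0.7, -0.2, 0.2]
width: 0.996
gripper_force: 0.0
t 1.6 p [ 0.4632 -0.0827  0.2356] F [ 0.7 -0.2  0.2] tilt [-0. -0. -1.] w 0.996 gf 0.0
shift [9.1  0.75 1.39] turn -2.51
[ 0.43  0.18 -0.43  1.85  0.08  1.13 -0.35]
```

```bash
python3 -m creep '[[0.9,0.15,0,-0.5,1],[0.9,0.15,0,-0.5,1],[0.9,0.15,0,-0.5,1],[0.9,0.15,0,-0.5,1],[0.9,0.15,0,-0.5,1],[0.9,0.15,0.2,0,1],[0.9,0.15,0.3,0,1],[0.9,0.15,0.3,0,1],[0.9,0.15,0.3,0,1],[0.8,0.15,0.3,0,1],[0,0,0,0,1],[0,0,0,0,1]]'
python3 -c "
from h import *
to([.607,.253,.18],81.6);grab('wrist','w0')"
```

```text
clock: 3.1
position: [0.5931, 0.2512, 0.1794]
ee_rot: [2.382, 2.048, -0.002]
force: [-0.1, -0.4, 0.4]
width: 1.002
gripper_force: 0.0
t 3.1 p [0.5931 0.2512 0.1794] F [-0.1 -0.4  0.4] tilt [-0.001 -0.    -1.   ] w 1.002 gf 0.0
shift [ 0.1   0.34 -0.01] turn -0.05
```

View pics/w0.png

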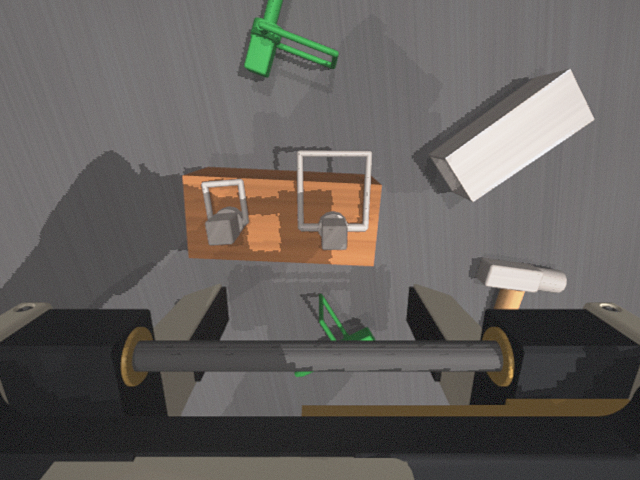

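The wrist view shows the large pin's head at about (334,233) and its loop corners at (299,153), (371,153), (367,228), (300,228). It lines up with the tool.

```bash
cat >> h.py <<'E'
def cloud(d,u0,u1,v0,v1):
    return np.array([px(d,u,v) for v in range(v0,v1) for u in range(u0,u1)])
E
python3 - <<'E'
from h import *
d=load('w0');c=cloud(d,312,356,200,255)
t=c[c[:,2]>.105]; print(len(t),np.sort(t[:,2])[[0,len(t)//2,-1]])
t=t[abs(t[:,2]-np.median(t[:,2]))<.003] ;print('head',cv2.minAreaRect(t[:,:2].astype('f4')*1000))
q=[px(d,u,v,.08)[:2] for u,v in[(299,153),(371,153),(367,228),(300,228)]]
print(np.round(q,4)); print('bar ang',np.degrees(np.arctan2(*(q[1]-q[0])[::-1])))
T=cloud(load('t0'),218,242,158,184);t=T[(T[:,2]>.109)];print('top head',cv2.minAreaRect(t[:,:2].astype('f4')*1000),t[:,2].mean())
E
```

```text
676 [0.1051137  0.11176085 0.36835875]
head ((606.3740844726562, 253.28094482421875), (20.237890243530273, 19.87378692626953), 81.46200561523438)
[[0.5875 0.3186]
 [0.6452 0.3099]
 [0.6353 0.2475]
 [0.5779 0.2562]]
bar ang -8.628959474327281
top head ((606.998046875, 253.6584930419922), (19.982187271118164, 19.954496383666992), 80.91788482666016) 0.11274810044019508
```

```bash
python3 -m creep '[[0.1,0.33,0,0,1],[0,0,0.8,0,1],[0,0,0.8,0,1],[0,0,0.5,0,1],[0,0,0.2,0,1],[0,0,0,0,0.6],[0,0,0,0,0],[0,0,0,0,0],[0,0,0,0,0],[0,0,0,0,0],[0,0,0,0,0],[0,0,0,0,0]]' 40
python3 -c "
from h import *
to([.6067,.2534,.087],81.4)"
```

```text
clock: 4.65
position: [0.6069, 0.2541, 0.0877]
ee_rot: [2.381, 2.049, -0.0]
force: [-0.4, -0.0, -0.5]
width: 0.287
gripper_force: 0.0
t 4.65 p [0.6069 0.2541 0.0877] F [-0.4 -0.  -0.5] tilt [-0. -0. -1.] w 0.287 gf 0.0
shift [-0.02 -0.    0.02] turn 0.0
```

```bash
python3 -m creep '[[0,0,0,0,0],[0,0,0,0,0],[0,0,0,0,0],[0,0,0,0,0],[0,0,-0.2,0,0],[0,0,-0.5,0,0],[0,0,-0.6,0,0],[0,0,-0.6,0,0],[0,0,-0.6,0,0],[0,0,-0.4,0,0],[0,0,0,0,0]]'
python3 -c "
from h import *
to([.5273,-.0788,.200],82.2)"
```

```text
clock: 6.02
position: [0.6076, 0.2547, 0.2056]
ee_rot: [2.381, 2.048, 0.005]
force: [0.5, 0.8, -0.9]
width: 0.003
gripper_force: 0.0
t 6.03 p [0.6076 0.2547 0.2056] F [ 0.5  0.8 -0.9] tilt [ 0.002  0.002 -1.   ] w 0.003 gf 0.0
shift [-8.54 -0.74  0.12] turn -0.2
```

```bash
python3 -m creep '[[0,0,0,0,1],[0,0,0,0,1],[0,0,0,0,1],[0,0,0,0,1],[0,0,0,0,1],[0,0,0,0,1],[0,0,0,0,1],[0,0,0,0,1]]'
python3 -c "
from h import *
grab('wrist','w1');grab('top','t1')
T=cloud(load('t1'),205,250,150,190);t=T[(T[:,2]>.100)&(T[:,2]<.15)];print(len(t));print('top head',cv2.minAreaRect(t[:,:2].astype('f4')*1000),t[:,2].mean())"
```

```text
clock: 7.02
position: [0.6069, 0.2541, 0.2037]
ee_rot: [2.381, 2.049, -0.0]
force: [-0.2, 0.2, -0.1]
width: 0.829
gripper_force: 0.0
0
top head ((0.0, 0.0), (0.0, 0.0), 0.0) nan<string>:4: RuntimeWarning: Mean of empty slice.
  ret = ret.dtype.type(ret / rcount)
```

View pics/w1.png

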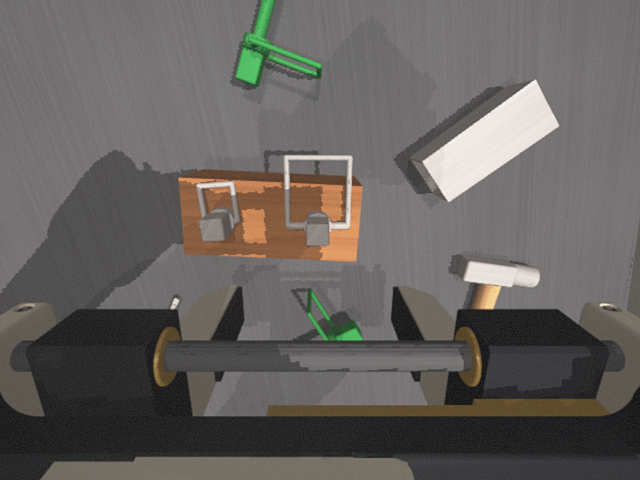

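The large pin still sits in its hole, head at (317,230), so my lift began before the fingers had a grip. I'll redo the grasp and check the grip before lifting.

```bash
python3 - <<'E'
from h import *
d=load('w1');c=cloud(d,296,340,200,250)
t=c[(c[:,2]>.105)&(c[:,2]<.13)];t=t[abs(t[:,2]-np.median(t[:,2]))<.003];print('head',cv2.minAreaRect(t[:,:2].astype('f4')*1000),np.median(t[:,2]))
to([.6067,.2534,.086],81.4)
E
python3 -m creep '[[0,0,0.8,0,1],[0,0,0.8,0,1],[0,0,0.8,0,1],[0,0,0.4,0,1],[0,0,0.14,0,1],[0,0,0,0,0],[0,0,0,0,0],[0,0,0,0,0],[0,0,0,0,0],[0,0,0,0,0],[0,0,0,0,0],[0,0,0,0,0]]' 60
python3 -m creep '[[0,0,0,0,0],[0,0,0,0,0],[0,0,0,0,0],[0,0,0,0,0],[0,0,0,0,0]]' 60
```

```text
head ((606.0892944335938, 253.24070739746094), (19.985218048095703, 19.8111515045166), 82.09053802490234) 0.11182914478779263
t 7.12 p [0.6069 0.2541 0.2037] F [-0.2  0.6 -0.6] tilt [ 0.  0. -1.] w 0.912 gf 0.0
shift [-0.02 -0.    2.94] turn 0.0
clock: 8.62
position: [0.6069, 0.254, 0.0861]
ee_rot: [2.381, 2.049, -0.0]
force: [0.3, -0.7, -0.8]
width: 0.287
gripper_force: 0.0
clock: 9.25
position: [0.6069, 0.2541, 0.0861]
ee_rot: [2.381, 2.049, -0.0]
force: [-0.3, 0.6, -0.3]
width: 0.003
gripper_force: 0.0
```

```bash
python3 - <<'E'
from h import *
a=grab('scene','s1');b=grab('wrist','w2')
c=cv2.resize(a['pixels'][200:380,260:440],(400,400),interpolation=cv2.INTER_CUBIC)
cv2.imwrite('pics/c1.png',np.hstack([c,cv2.resize(b['pixels'],(400,400))]))
E
```

```text
(no output)
```

View pics/c1.png

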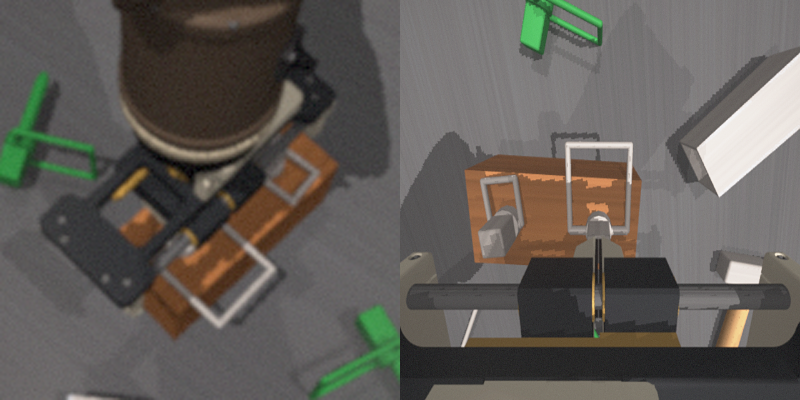

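The fingers closed shut on the -x side of the head, which now shows beyond them in the wrist view at full-image (317,265). I'll measure where the finger tips really are.

```bash
python3 - <<'E'
from h import *
d=load('w2')
s=readout.observe();M=R.from_rotvec(s['ee_rot']).as_matrix();p=s['position']
print('cam in tool',(M.T@(d['position']-p)).round(3),'look',(M.T@(-rot(d)[:,2])).round(2))
for v in range(250,420,10):
    print(v,[ (M.T@(px(d,u,v)-p)*1000).round(0).tolist() for u in (308,317,326)])
d=load('s1');
c=cloud(d,300,400,250,370);q=(c-p)@M
for lo in(-60,-40,-20,-5):
    k=q[(q[:,2]>lo/1000-.02)&(q[:,2]<lo/1000)&(abs(q[:,0])<.06)&(abs(q[:,1])<.06)]
    print(lo,len(k),(k.min(0)*1000).round() if len(k) else'',(k.max(0)*1000).round() if len(k) else'')
E
```

```text
cam in tool [ 0.085 -0.001 -0.189] look [-0.31 -0.    0.95]
250 [[13.0, -7.0, 14.0], [13.0, -1.0, 14.0], [13.0, 5.0, 14.0]]
260 [[10.0, -6.0, 3.0], [10.0, -1.0, 3.0], [10.0, 4.0, 3.0]]
270 [[9.0, -6.0, -9.0], [9.0, -1.0, -9.0], [9.0, 4.0, -8.0]]
280 [[9.0, -6.0, -23.0], [9.0, -1.0, -23.0], [9.0, 4.0, -22.0]]
290 [[11.0, -5.0, -38.0], [10.0, -1.0, -36.0], [11.0, 3.0, -38.0]]
300 [[11.0, -5.0, -49.0], [9.0, -1.0, -45.0], [11.0, 3.0, -49.0]]
310 [[36.0, -3.0, -103.0], [9.0, -1.0, -55.0], [11.0, 3.0, -58.0]]
320 [[36.0, -3.0, -108.0], [10.0, -1.0, -64.0], [11.0, 3.0, -65.0]]
330 [[34.0, -3.0, -110.0], [8.0, -1.0, -68.0], [34.0, 2.0, -109.0]]
340 [[34.0, -3.0, -113.0], [31.0, -1.0, -109.0], [34.0, 2.0, -113.0]]
350 [[32.0, -3.0, -115.0], [30.0, -1.0, -112.0], [32.0, 2.0, -115.0]]
360 [[31.0, -3.0, -117.0], [29.0, -1.0, -115.0], [31.0, 1.0, -118.0]]
370 [[28.0, -3.0, -118.0], [25.0, -1.0, -114.0], [28.0, 1.0, -118.0]]
380 [[25.0, -3.0, -118.0], [-145.0, -1.0, 86.0], [25.0, 1.0, -118.0]]
390 [[19.0, -3.0, -114.0], [-158.0, -1.0, 87.0], [11.0, 2.0, -106.0]]
400 [[16.0, -3.0, -115.0], [-169.0, -1.0, 86.0], [23.0, 1.0, -122.0]]
410 [[22.0, -3.0, -124.0], [22.0, -1.0, -124.0], [22.0, 1.0, -124.0]]
-60 0  
-40 1 [  9.  17. -53.] [  9.  17. -53.]
-20 0  
-5 3 [ -2.   9. -20.] [ 2. 10. -7.]
```

```bash
python3 - <<'E'
from h import *
d=load('w2')
cv2.imwrite('pics/c2.png',cv2.resize(d['pixels'][235:400,220:420],(800,600),interpolation=cv2.INTER_CUBIC)[:600])
s=readout.observe();M=R.from_rotvec(s['ee_rot']).as_matrix();p=s['position']
for v in (262,268,274,280,286,292,300,310):
    print(v,[ (M.T@(px(d,u,v)-p)*1000).round(0).tolist() for u in range(290,346,6)])
E
```

```text
262 [[5.0, -18.0, 14.0], [5.0, -14.0, 14.0], [8.0, -10.0, 7.0], [9.0, -6.0, 2.0], [10.0, -3.0, 1.0], [10.0, 1.0, 2.0], [9.0, 4.0, 2.0], [8.0, 8.0, 6.0], [5.0, 12.0, 14.0], [5.0, 16.0, 14.0]]
268 [[0.0, -18.0, 15.0], [1.0, -14.0, 14.0], [9.0, -10.0, -5.0], [9.0, -6.0, -6.0], [8.0, -3.0, -5.0], [9.0, 1.0, -6.0], [9.0, 4.0, -5.0], [9.0, 8.0, -6.0], [1.0, 12.0, 14.0], [1.0, 16.0, 13.0]]
274 [[1.0, -17.0, 5.0], [1.0, -14.0, 4.0], [9.0, -9.0, -14.0], [9.0, -6.0, -15.0], [9.0, -3.0, -15.0], [9.0, 1.0, -15.0], [9.0, 4.0, -14.0], [9.0, 7.0, -14.0], [2.0, 12.0, 2.0], [1.0, 15.0, 3.0]]
280 [[-2.0, -17.0, 3.0], [-2.0, -14.0, 3.0], [9.0, -9.0, -22.0], [9.0, -6.0, -23.0], [9.0, -2.0, -21.0], [9.0, 1.0, -22.0], [9.0, 4.0, -22.0], [8.0, 7.0, -21.0], [-2.0, 12.0, 2.0], [-3.0, 15.0, 3.0]]
286 [[-12.0, -18.0, 14.0], [-11.0, -14.0, 13.0], [7.0, -9.0, -26.0], [11.0, -5.0, -34.0], [10.0, -2.0, -32.0], [9.0, 1.0, -30.0], [11.0, 4.0, -34.0], [85.0, -1.0, -189.0], [-12.0, 13.0, 14.0], [-12.0, 16.0, 14.0]]
292 [[10.0, -14.0, -39.0], [11.0, -11.0, -40.0], [11.0, -8.0, -41.0], [11.0, -5.0, -41.0], [9.0, -2.0, -37.0], [9.0, 1.0, -37.0], [11.0, 3.0, -41.0], [11.0, 6.0, -41.0], [11.0, 9.0, -40.0], [11.0, 12.0, -41.0]]
300 [[11.0, -13.0, -49.0], [11.0, -10.0, -48.0], [11.0, -8.0, -49.0], [11.0, -5.0, -49.0], [10.0, -2.0, -46.0], [10.0, 1.0, -46.0], [11.0, 3.0, -49.0], [11.0, 6.0, -48.0], [11.0, 9.0, -50.0], [11.0, 11.0, -49.0]]
310 [[36.0, -8.0, -103.0], [36.0, -7.0, -102.0], [36.0, -5.0, -102.0], [36.0, -3.0, -103.0], [10.0, -2.0, -56.0], [9.0, 0.0, -55.0], [11.0, 3.0, -58.0], [36.0, 3.0, -103.0], [36.0, 5.0, -103.0], [36.0, 7.0, -103.0]]
```

View pics/c2.png

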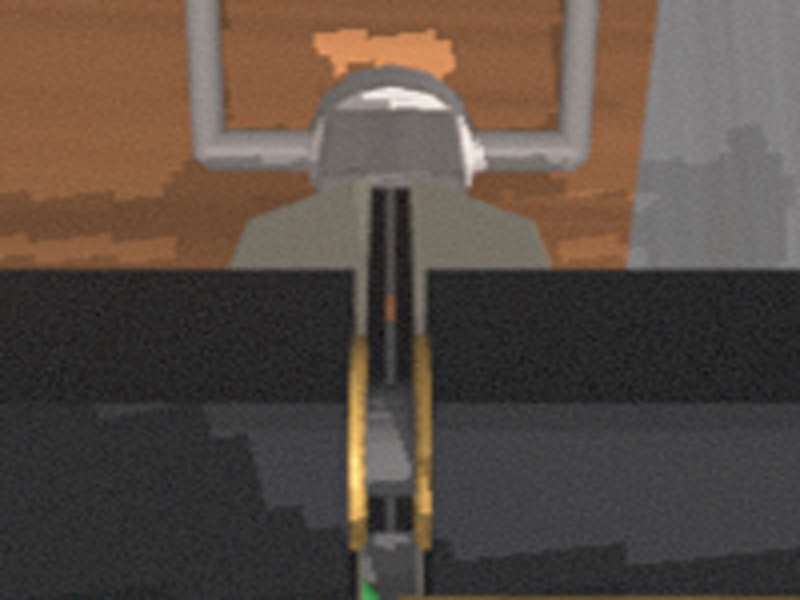

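The closed fingers end just above the head (crop (390,185)), so the true tips sit about 28 mm above the reported TCP. x and y agree. I'll open, go 26 mm lower and grip.

```bash
python3 - <<'E'
from h import *
d=load('w2');s=readout.observe();M=R.from_rotvec(s['ee_rot']).as_matrix();p=s['position']
for v in range(279,289):
    print(v,[ (M.T@(px(d,u,v)-p)*1000).round(0)[[0,2]].tolist() for u in (309,311,314,316,320,322,324)])
E
python3 -m creep '[[0,0,0,0,0.7],[0,0,0,0,0.7],[0,0,0,0,0.7],[0,0,0,0,0.7],[0,0,0,0,0.7],[0,0,0,0,0.7],[0,0,0.3,0,0.7],[0,0,0.35,0,0.7],[0,0,0,0,0.7]]' 60
```

```text
279 [[9.0, -21.0], [9.0, -21.0], [9.0, -22.0], [9.0, -21.0], [9.0, -22.0], [9.0, -21.0], [9.0, -21.0]]
280 [[9.0, -22.0], [9.0, -23.0], [9.0, -21.0], [9.0, -22.0], [9.0, -22.0], [9.0, -23.0], [9.0, -22.0]]
281 [[9.0, -24.0], [8.0, -23.0], [9.0, -24.0], [9.0, -23.0], [9.0, -23.0], [9.0, -23.0], [9.0, -23.0]]
282 [[9.0, -24.0], [8.0, -24.0], [8.0, -24.0], [8.0, -24.0], [9.0, -24.0], [9.0, -25.0], [9.0, -24.0]]
283 [[9.0, -26.0], [8.0, -25.0], [8.0, -24.0], [8.0, -24.0], [8.0, -24.0], [9.0, -25.0], [9.0, -25.0]]
284 [[11.0, -32.0], [11.0, -31.0], [8.0, -25.0], [8.0, -25.0], [8.0, -26.0], [8.0, -25.0], [11.0, -31.0]]
285 [[11.0, -33.0], [10.0, -32.0], [7.0, -25.0], [8.0, -26.0], [8.0, -26.0], [8.0, -26.0], [11.0, -32.0]]
286 [[11.0, -34.0], [11.0, -34.0], [10.0, -32.0], [9.0, -31.0], [9.0, -30.0], [10.0, -31.0], [11.0, -35.0]]
287 [[11.0, -35.0], [11.0, -36.0], [10.0, -32.0], [10.0, -33.0], [9.0, -32.0], [10.0, -32.0], [11.0, -35.0]]
288 [[11.0, -37.0], [12.0, -38.0], [9.0, -32.0], [9.0, -32.0], [10.0, -33.0], [9.0, -32.0], [11.0, -36.0]]
clock: 10.48
position: [0.6057, 0.2533, 0.058]
ee_rot: [-2.381, -2.049, 0.005]
force: [0.2, 0.8, -0.3]
width: 0.697
gripper_force: 0.0
```

```bash
python3 -m creep '[[0,0,0.04,0,0],[0,0,0,0,0],[0,0,0,0,0],[0,0,0,0,0],[0,0,0,0,0],[0,0,0,0,0],[0,0,0,0,0],[0,0,0,0,0],[0,0,0,0,0],[0,0,0,0,0]]' 60
```

```text
clock: 11.72
position: [0.607, 0.2541, 0.0587]
ee_rot: [2.381, 2.049, 0.0]
force: [-0.3, -0.8, 2.8]
width: 0.214
gripper_force: 60.0
```

Gripped at 20 mm with 60 N. Lifting.

```bash
python3 -m creep '[[0,0,-0.2,0,0],[0,0,-0.5,0,0],[0,0,-0.6,0,0],[0,0,-0.6,0,0],[0,0,-0.6,0,0],[0,0,-0.4,0,0],[0,0,0,0,0]]' 60
python3 -c "
from h import *
to([.5273,-.0788,.175],82.2)"
```

```text
clock: 12.6
position: [0.6075, 0.2546, 0.1763]
ee_rot: [2.381, 2.049, 0.004]
force: [0.2, 0.6, -2.4]
width: 0.214
gripper_force: 60.0
t 12.6 p [0.6075 0.2546 0.1763] F [ 0.2  0.6 -2.4] tilt [ 0.002  0.002 -1.   ] w 0.214 gf 60.0
shift [-8.54 -0.74  0.02] turn -0.2
```

```bash
python3 -m creep '[[-0.4,-0.04,0,-0.2,0],[-0.8,-0.08,0,0,0],[-1,-0.1,0,0,0],[-1,-0.1,0,0,0],[-1,-0.1,0,0,0],[-1,-0.1,0,0,0],[-1,-0.1,0,0,0],[-1,-0.1,0,0,0],[-0.8,-0.08,0,0,0],[-0.5,-0.06,0,0,0],[0,0,0,0,0],[0,0,0,0,0]]' 60
python3 - <<'E'
from h import *
to([.5273,-.0788,.175],82.2)
d=grab('wrist','w3');grab('top','t2');grab('scene','s2')
K=np.array(d['camera_matrix']);Rt=rot(d)
for n,w in(('hole',[.5273,-.0788,.095]),('end',[.5294,-.0591,.095])):
    q=Rt.T@(np.array(w)-d['position']);print(n,K[0,2]+K[0,0]*q[0]/-q[2],K[1,2]-K[1,1]*q[1]/-q[2])
E
```

```text
clock: 14.1
position: [0.526, -0.0776, 0.1741]
ee_rot: [-2.366, -2.065, 0.0]
force: [-0.2, -0.3, -2.0]
width: 0.214
gripper_force: 60.0
t 14.1 p [ 0.526  -0.0776  0.1741] F [-0.2 -0.3 -2. ] tilt [ 0.    -0.001 -1.   ] w 0.214 gf 60.0
shift [-0.02  0.04 -0.02] turn 0.01
hole 320.088092733633 239.33316710557668
end 319.4129489661037 215.65520546248584
```

View pics/w3.png

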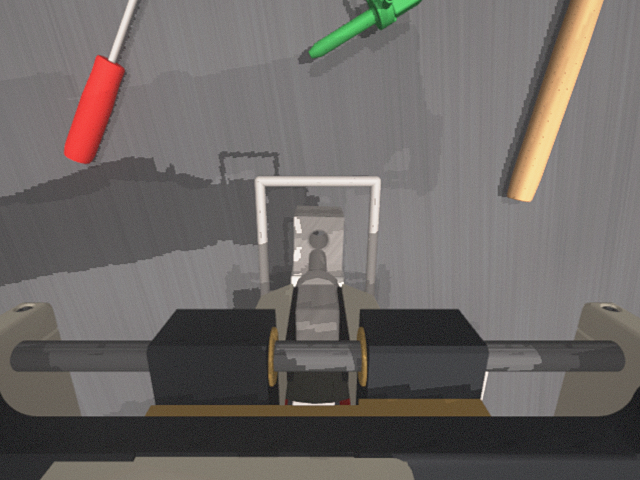

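The wrist view shows the pin held upright, with its tip near (317,252) right in front of the hole at (318,240). The open loop spans (258,181)–(378,181), pointing beyond the free end. I'll refine with the depth data.

```bash
python3 - <<'E'
from h import *
d=load('w3')
s=readout.observe();M=R.from_rotvec(s['ee_rot']).as_matrix();p=s['position']
T=lambda q:((q-p)@M*1000).round(1)
g=cv2.cvtColor(d['pixels'],cv2.COLOR_BGR2GRAY)
m=(g[228:250,306:332]<75).astype('u1');n,l,st,c=cv2.connectedComponentsWithStats(m)
for i in range(1,n):
    if st[i,4]>20:
        u,v=c[i]+[306,228];print('hole px',u,v,st[i],T(px(d,u,v,.095)))
print('nominal hole in tool',T(np.array([.5273,-.0788,.095])))
C=cloud(d,295,340,235,290);q=(C-p)@M*1000
for lo in range(-20,60,6):
    k=q[(q[:,2]>=lo)&(q[:,2]<lo+6)&(abs(q[:,0])<16)&(abs(q[:,1])<16)]
    if len(k)>4:print(lo,len(k),np.percentile(k,[2,98],axis=0).round(1).tolist())
print('loop',[T(px(d,u,v,.196)).tolist() for u,v in((258,181),(378,181))])
E
```

```text
nominal hole in tool [-1.7  1.  79.4]
-20 168 [[4.2, -12.2, -19.8], [11.3, 9.9, -14.1]]
-14 6 [[2.2, -9.8, -14.0], [10.5, 10.7, -13.3]]
-2 9 [[3.3, -4.3, 2.2], [4.5, 0.3, 3.9]]
4 58 [[1.2, -5.7, 4.3], [4.3, 3.6, 9.9]]
10 61 [[0.3, -6.4, 10.2], [4.5, 4.3, 15.8]]
16 55 [[0.3, -6.5, 16.2], [4.3, 4.3, 21.8]]
22 61 [[-0.6, -6.7, 22.1], [4.3, 4.5, 27.9]]
28 51 [[-1.1, -6.8, 28.2], [4.3, 4.7, 33.6]]
34 50 [[-1.8, -7.0, 34.0], [4.4, 4.8, 39.9]]
40 5 [[1.0, -6.1, 40.1], [3.7, 1.3, 40.7]]
loop [[60.1, -29.6, -21.6], [60.0, 28.1, -21.6]]
```

```bash
python3 - <<'E'
from h import *
d=load('w3')
s=readout.observe();M=R.from_rotvec(s['ee_rot']).as_matrix();p=s['position']
T=lambda q:((q-p)@M*1000).round(1)
g=cv2.cvtColor(d['pixels'],cv2.COLOR_BGR2GRAY)
print(g[226:254:2,304:334:2])
print([T(px(d,u,v,.095)).tolist() for u,v in((318.5,240),(294,212),(344,212))])
for n,a in(('t2',(450,480,208,238)),('t0',(450,480,208,238))):
    e=load(n);k=cv2.cvtColor(e['pixels'],cv2.COLOR_BGR2GRAY)[a[2]:a[3],a[0]:a[1]]
    m=(k<130).astype('u1');N,l,st,c=cv2.connectedComponentsWithStats(m)
    for i in range(1,N):
        if 30<st[i,4]<300:print(n,c[i]+[450,208],st[i],T(px(e,*(c[i]+[450,208]),.095)))
E
```

```text
[[153 146 154 152 147 148 150 148 154 154 149 154 152 150 148]
 [149 150 153 150 147 152 155 155 156 149 154 154 153 149 149]
 [150 151 152 148 149 140 115 121 125 129 148 153 148 148 146]
 [152 151 149 139 120  78  68  83 109 110 115 138 148 146 159]
 [153 147 142 121 102  88  70 104 109 109  94 108 159 169 170]
 [150 148 132  96 106 110 109 114 110 106 102  97 145 174 178]
 [147 149 130  99 103 112 104 109 110 107 104  94 130 168 170]
 [164 169 137 101 103 108 110 111 113 107 107  93 125 164 170]
 [177 169 143 100 105 107 111 112 110 104 103  98 135 166 166]
 [174 170 163 120 105 107 104 111 110 106 105 110 147 164 169]
 [170 172 168 145 111 108 108 110 111 107 106 142 157 165 171]
 [172 173 173 163 148 134 113 110 111 137 148 161 168 175 171]
 [176 170 173 171 130 111 108 109 113 131 169 165 175 177 168]
 [166 172 175 138  97 102 105 110 110 103 127 171 176 170 164]]
[[-2.3, -0.3, 79.4], [21.1, -19.7, 79.4], [21.1, 20.0, 79.4]]
t2 [450.5  215.75] [ 0  0  3 21 36] [19.6  8.9 79.4]
t0 [464.23655914 222.66666667] [ 9 10 11 11 93] [-0.6  1.2 79.4]
```

```bash
python3 -m creep '[[0,0.025,0.3,0,0],[0,0,0.3,0,0],[0,0,0.3,0,0],[0,0,0.3,0,0],[0,0,0,0,0]]' 60
python3 -c "
from h import *
to([.5273,-.0788,.0817],82.2)"
```

```text
clock: 14.88
position: [0.5267, -0.0782, 0.1253]
ee_rot: [-2.366, -2.065, 0.002]
force: [0.3, 0.1, -1.9]
width: 0.212
gripper_force: 60.0
t 14.88 p [ 0.5267 -0.0782  0.1253] F [ 0.3  0.1 -1.9] tilt [-0.    -0.002 -1.   ] w 0.212 gf 60.0
shift [-0.01  0.02  1.09] turn 0.01
```

No contact, so it's in the hole. Going down to just above the seat.

```bash
python3 -m creep '[[0,0,0.3,0,0],[0,0,0.3,0,0],[0,0,0.3,0,0],[0,0,0.1,0,0],[0,0,0.04,0,0],[0,0,0,0,0],[0,0,0,0,0]]' 60
python3 -c "
from h import *
to([.5273,-.0788,.0817],82.2)"
```

```text
clock: 15.75
position: [0.5278, -0.0782, 0.0853]
ee_rot: [2.367, 2.065, 0.001]
force: [0.6, 0.8, -0.6]
width: 0.217
gripper_force: 60.0
t 15.75 p [ 0.5278 -0.0782  0.0853] F [ 0.6  0.8 -0.6] tilt [-0.     0.001 -1.   ] w 0.217 gf 60.0
shift [-0.02 -0.01  0.09] turn 0.0
```

```bash
python3 -m creep '[[0,0,0.04,0,0],[0,0,0.03,0,0],[0,0,0.02,0,0],[0,0,0,0,0],[0,0,0,0,0]]' 60
```

```text
clock: 16.38
position: [0.5276, -0.0783, 0.0816]
ee_rot: [2.367, 2.065, -0.0]
force: [-2.7, -0.8, 5.5]
width: 0.213
gripper_force: 60.0
```

```bash
python3 -m creep '[[0,0,0,0,0.5],[0,0,0,0,0.5],[0,0,0,0,0.5],[0,0,0,0,0.5],[0,0,-0.2,0,0.5],[0,0,-0.5,0,0.5],[0,0,-0.6,0,0.5],[0.5,0,0,0,0],[0.5,0,0,0,0],[0.48,0,0,0,0],[0,0,0,0,0],[0,0,0,0,0]]' 60
python3 - <<'E'
from h import *
to([.5273,-.0788,.0817],82.2)
a=grab('wrist','w4');b=grab('scene','s3')
c=cv2.resize(b['pixels'][90:270,110:310],(444,400),interpolation=cv2.INTER_CUBIC)
cv2.imwrite('pics/c3.png',np.hstack([c,a['pixels'][60:460,150:500]]))
E
```

```text
clock: 17.88
position: [0.5355, -0.0205, 0.1335]
ee_rot: [2.367, 2.065, -0.001]
force: [0.1, -0.3, -0.4]
width: 0.023
gripper_force: 0.0
t 17.88 p [ 0.5355 -0.0205  0.1335] F [ 0.1 -0.3 -0.4] tilt [-0.001  0.    -1.   ] w 0.023 gf 0.0
shift [-1.47 -0.    1.3 ] turn -0.0
```

View pics/c3.png

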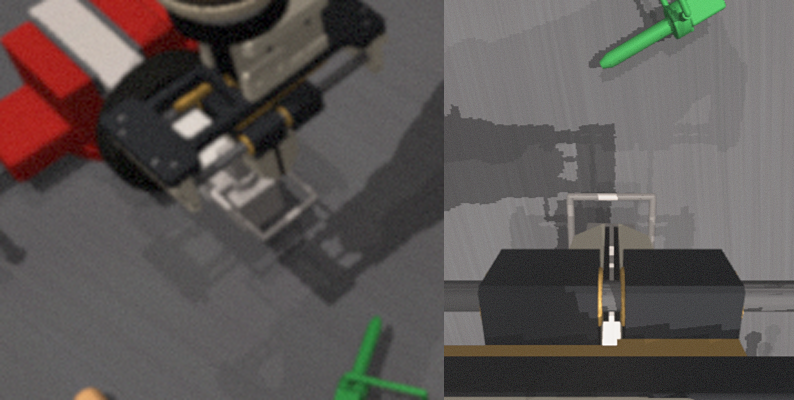

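The pin stands in the axle with its loop level beyond the end, crossbar at wrist (276–361, 257). I'll check the crossbar position and the head height.

```bash
python3 - <<'E'
from h import *
s=readout.observe();M=R.from_rotvec(s['ee_rot']).as_matrix();p=s['position']
d=load('w4')
for u in(280,295,345,357):
    k=[px(d,u,v) for v in range(250,266)];k=max(k,key=lambda q:q[2]);print('bar',(k*1000).round(),((k-p)@M*1000).round(1))
d=load('s3');C=cloud(d,180,260,150,230)
h=np.array([.5273,-.0788]);r=np.linalg.norm(C[:,:2]-h,axis=1);k=C[(r<.014)&(C[:,2]<.16)];print('head top',np.percentile(k[:,2],[50,90,98]),len(k))
E
```

```text
bar [510. -15. 106.] [  2.7 -25.7  27.1]
bar [520. -16. 106.] [  2.5 -15.7  27.7]
bar [554. -19. 105.] [ 3.9 17.8 27.9]
bar [562. -20. 106.] [ 4.1 25.8 27.3]
head top [0.10212617 0.13039714 0.13566745] 307
```

```bash
python3 -m creep '[[-0.04,0,0.5,0,0],[0,0,0.5,0,0],[0,0,0.3,0,0],[0,0,0.15,0,0],[0,0,0.15,0,0],[0,0,0.15,0,0],[0,0,0.15,0,0]]' 60
python3 -m creep '[[0,0,0.15,0,0],[0,0,0.15,0,0],[0,0,0.15,0,0],[0,0,0.1,0,0],[0,0,0.1,0,0],[0,0,0,0,0],[0,0,0,0,0]]' 60
python3 - <<'E'
from h import *
to([.5273,-.0788,.0817],82.2); d=grab('wrist','w5')
s=readout.observe();M=R.from_rotvec(s['ee_rot']).as_matrix();p=s['position']
for u in (270,280,350,360):
    print(u,[((px(d,u,v)-p)@M*1000).round().tolist() for v in range(230,300,10)])
E
```

```text
clock: 18.85
position: [0.5356, -0.0212, 0.0572]
ee_rot: [2.367, 2.065, 0.001]
force: [0.8, 0.2, 0.3]
width: 0.004
gripper_force: 0.3
clock: 19.73
position: [0.5354, -0.0211, 0.0314]
ee_rot: [2.367, 2.065, 0.0]
force: [0.4, -0.8, 0.2]
width: 0.004
gripper_force: 0.0
t 19.73 p [ 0.5354 -0.0211  0.0314] F [ 0.4 -0.8  0.2] tilt [ 0.  0. -1.] w 0.004 gf 0.0
shift [-1.46 -0.01 -1.26] turn 0.0
270 [[21.0, -32.0, 31.0], [14.0, -32.0, 31.0], [7.0, -33.0, 31.0], [-0.0, -33.0, 31.0], [-8.0, -33.0, 31.0], [-16.0, -34.0, 32.0], [-23.0, -34.0, 30.0]]
280 [[21.0, -26.0, 31.0], [14.0, -26.0, 31.0], [7.0, -26.0, 31.0], [0.0, -26.0, 30.0], [-8.0, -27.0, 32.0], [-16.0, -27.0, 32.0], [-23.0, -27.0, 30.0]]
350 [[21.0, 21.0, 31.0], [14.0, 21.0, 32.0], [7.0, 21.0, 32.0], [-1.0, 22.0, 33.0], [-8.0, 22.0, 32.0], [-15.0, 22.0, 31.0], [-23.0, 22.0, 31.0]]
360 [[20.0, 28.0, 33.0], [14.0, 28.0, 32.0], [7.0, 28.0, 31.0], [-0.0, 28.0, 31.0], [-8.0, 29.0, 31.0], [-16.0, 29.0, 32.0], [-23.0, 29.0, 31.0]]
```

Loop no longer beside the fingers, so it has probably snapped. I'll retreat up and look.

```bash
python3 -m creep '[[0.2,0,0,0,0],[0.2,0,-0.5,0,0],[0.3,0,-1,0,0],[0.5,0,-1,0,0],[0.8,0,-1,0,0],[1,0,-1,0,0],[1,0,-0.5,0,0],[1,0,0,0,0],[1,0,0,0,0],[0.5,0,0,0,0],[0,0,0,0,0]]' 60
python3 - <<'E'
from h import *
b=grab('scene','s4');t=grab('top','t4')
c=cv2.resize(b['pixels'][100:230,130:280],(461,400),interpolation=cv2.INTER_CUBIC)
e=cv2.resize(t['pixels'][180:265,425:495],(329,400),interpolation=cv2.INTER_CUBIC)
cv2.imwrite('pics/c4.png',np.hstack([c,e]))
E
```

```text
clock: 21.15
position: [0.57, 0.2379, 0.231]
ee_rot: [-2.364, -2.068, 0.0]
force: [1.0, -0.0, -0.4]
width: 0.005
gripper_force: 0.0
```

View pics/c4.png

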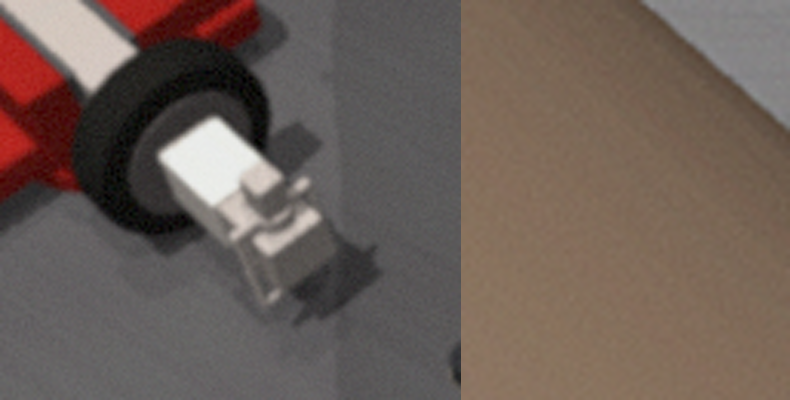

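The loop hangs down the axle's side, its lower corner at crop (270,298), which is scene (217.7,196.8). I'll compare that with the shut prediction.

```bash
python3 - <<'E'
from h import *
d=load('s4');K=np.array(d['camera_matrix']);Rt=rot(d)
a=np.radians(82.2);X=np.array([np.cos(a),np.sin(a),0]);Y=np.array([-X[1],X[0],0]);O=np.array([.5273,-.0788,.095])
def pr(w): q=Rt.T@(w-d['position']);return (K[0,2]-K[0,0]*q[0]/q[2]).round(1),(K[1,2]+K[1,1]*q[1]/q[2]).round(1)
for th in(.8,1.1,1.43):
    print(th,[pr(O+62*np.cos(th)*X/1000+s*.028*Y+np.array([0,0,.008-.062*np.sin(th)])) for s in(1,-1)])
print('head top centre',pr(O+[0,0,.04]),'seen',130+262/3.077,100+182/3.077)
C=cloud(d,205,228,150,172);k=C[(np.linalg.norm(C[:,:2]-O[:2],axis=1)<.02)&(C[:,2]>.128)];print(k.mean(0),k[:,2].max())
E
```

```text
0.8 [(np.float64(248.4), np.float64(186.1)), (np.float64(226.0), np.float64(204.0))]
1.1 [(np.float64(244.0), np.float64(184.8)), (np.float64(221.9), np.float64(202.4))]
1.43 [(np.float64(237.8), np.float64(181.0)), (np.float64(215.9), np.float64(198.3))]
head top centre (np.float64(214.2), np.float64(156.9)) seen 215.1478713032174 159.14852128696782
[ 0.52844599 -0.07695819  0.13370883] 0.13757826306312393
```

```bash
python3 -c "
from cell import sign_off
print(sign_off())"
```

```text
the job is handed in; nothing more can be done
None
```

The large linchpin is fully home in the axle hole and its loop is snapped shut over the free end (final images match the shut position), the small pin was left in the block, and the job was handed in at about 21 s of the 51 s limit, with no verdict returned.

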